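# Pack a two-tier gift box: jam jars below the flap, pepper mill on top

## Robot

A 6-joint arm with a two-finger parallel gripper is mounted at the origin on the work surface. World frame = base frame: x ahead of the robot, y to its left, z up, the work surface at z = 0. Lengths are in m, angles in rad, forces in N, time in s.
With the tool pointing down it reaches from about 0.35 to 0.975 m from the base axis. Payload 4.9 kg.
Tool frame: the origin (TCP) lies between the finger pads; the fingertips stand 22 mm ahead of it and the grasp point (between the pads) lies 3 mm ahead of it; z points along the fingers, y is the line along which they close (so a half turn about z gives the same grasp; the last joint's range is limited). The gripper opens to 85 mm and grips with 20 to 120 N. Pads are 22 mm wide; open, the fingers measure 114 mm over their backs; the gripper's body (76 mm by 85 mm) begins 54 mm behind the grasp point. The pads swing forward as they close: fully open they stand 13 mm farther back than shut.
Start: joints at [1.149, 0.053, 1.613, -0, 1.476, -0.119], TCP at [0.186, 0.597, 0.253] pointing down, gripper open.
Joint ranges: [-3.01, 3.01], [-1.01, 2.22], [0.06, 2.58], [-1.02, 4.17], [0.09, 2.62], [-3.14, 3.14]. Speed limits (rad/s): [2.57, 2.57, 3.14, 3.14, 3.14, 3.14].

## Interface

Orientations are given as a unit quaternion [w, x, y, z].
In Python, from plant import state, grab_frame, get_calibration, job_done, recognise, regions_of gives the robot as it stands.
- The arm moves only by the tool apply_moves, never from a script. Its argument "targets" is a list of rows, each an object with "translation": the shift along the tool's x, y, z normalised to -1 to 1, where 1 is 100 mm, a list of three; "twist": the turn about the tool's z normalised to -1 to 1, where 1 is 0.1 rad; "hand": the opening, from 0 (shut) to 1 (fully open). A call has 1 to 8 rows; each row shifts and turns the commanded pose from where the row before left it, along the tool's axes as they then stand; what a row does not reach is not made up. A row lasts 1/10 s, in which the tool goes at most 50 mm and 8.59 degrees, less where a joint would pass 70% of its speed; a pose out of reach is approached as far as the arm can. A call with a number of a shift or a turn outside -1 to 1 is refused whole. A call with a gripper value outside its range is refused whole. The fingers move at their own pace and stop on an object; the grip force is fixed at half the most. Time passes only in rows, so rows that do not move let the fingers close. It gives the time, the measured TCP pose, the force, the opening and the grip force at its end, in the units of the state.
- state(): the state, without advancing time (a new reading comes with each control period).
- grab_frame(name): name is "side" or "top"; returns the picture (420x560x3 uint8, red, green, blue); there is no depth.
- get_calibration(name): a dict with "camera_matrix" (3x3 intrinsics, pixels), "pose" (4x4, takes a point from camera to world coordinates). Camera axes: x right, y up, looking along -z (the intrinsics and any distortion apply to the point x, -y, -z); pixel columns grow to the right and rows downward; lengths in m; the calibration is good to about 2 mm. A picture is of the moment at which its call begins. get_calibration takes no time and is no camera call.
- job_done(): hands the job in; it is judged then, once.
Trained networks look in the newest picture that a camera, given by its name, has taken for a name from the list of things; names that differ only in an ending like _2 or _b are one class to them, and where a whole thing is asked for, a point or a joint stands for the part that bears it (a point fixed in the world has none). Each returns a list of dicts, best first, with "score" (0 to 1); they miss things now and then, are a little off and sometimes report something else, mostly with a low value. They report only what shows in the picture. A call takes as long as a camera call. They do not tell look-alikes from the thing itself.
- recognise(camera, query): "point" ([x, y, z] in m, in world coordinates, good to about 4 mm: the middle of the surface that is visible of it).
- regions_of(camera, query): "pixels" (420x560 bool, what is visible of it).
The state is a dict: "time": time; "joint_pos": joint angles; "joint_vel": joint speeds; "joint_efforts": joint torques, N m; "tool_pos": TCP position; "tool_rot": TCP orientation; "contact_force": force on the tool from outside, world axes, zero at the start; "ft_torque": the same for the moment, N m; "gripper_width": opening from 0.0 (shut) to 1.0 (fully open); "grasp_force": force on a finger pad.
Only numpy, scipy, OpenCV 4.12 (cv2) and the standard library are available. Lean on these libraries where they do the work, as an engineer would, in place of code of your own. Each camera call takes 0.05 s, during which the arm holds its last target. There are 200 camera calls.

## Task

Pack the gift box: first lift its hinged divider flap by the wooden tab and swing it fully open past upright so that it stays, stand every jam jar on the table upright in the cells of the lower tier, one to a cell, then swing the flap shut over them. Only then take the pepper mill from the rack, sliding it along its keyhole slot to the wide end and lifting it free, and stand it upright on the shut flap inside the box's rim. Leave everything else on the table where it is.

Things in the scene. Friction and masses are not known exactly. Their poses are not given: they have to be found in the camera images.
- giftbox: fixed white gift box, 190 (x) x 214 (y) mm. Origin: centre of its underside, on the table; x runs from its front edge (nearer the robot) to its rear, hinged edge, z up. Front and side walls 5 mm thick, tops at 90 mm; the rear wall, and a 16 mm ledge along its inside, end at 70 mm. The flap, when shut, roofs the lower tier: underside at 72, top face at 78 mm
- lower_tier (a point): crossing of the dividers of the lower tier, on its floor (box x = -8, y = 0, z = 5 mm), axes as the box. Dividers 4 mm thick and 10 mm liners along the side walls, all 18 mm high, make four open cells of 80 (x) x 90 (y) mm; their centres are 42 mm (x) and 47 mm (y) either side of this point
- flap (a joint): angle of the box's hinged divider flap, rad: 0 = shut, level; 1.9 = fully open (stop, leaning back past upright). Plain damped hinge: let go below 1.57 it falls shut, past that it falls back to the open stop. A 6 mm board, 175 mm long from the hinge, 200 mm wide, 160 g; shut, it is the floor of the upper tier, with a 12 mm rim on three sides
- flap_hinge (a point): middle of the hinge line (along the box's y) at the rear of the box: box x = 88, z = 75 mm, at mid-thickness of the flap. Axes turn with the flap: x along it from free edge to hinge, z out of its top face. It opens by its front, free edge rising and going back over the hinge
- flap_tab (a point): grip point on the wooden pull tab, an upright fin on the flap's top face near the free edge: 14 mm thick (y), 34 mm long (x), 42 mm tall. The point is at mid-thickness, 28 mm above the face; from the hinge point -157 mm along the flap's x and 31 mm along its z. Pinched across its thickness it can pivot in the grip as the flap turns. With the flap open the fin is on its far side
- rack: fixed steel keyhole rack: level plate 120 (x) x 190 (y) mm, 8 mm thick, top at 120 mm, on four thin legs at its corners. Origin: on the table under the plate's centre. A slot runs along its y at x = 0: narrow part 30 mm wide from y = -70 to +10 mm, opening at its +y end into a wide hole 70 mm across with cut corners, from y = +10 to +80 mm
- rack_wide (a point): centre of the wide hole of the keyhole slot (rack y = +45 mm), level with the plate's top. The mill's body and also its head pass this hole: let go there, the mill drops about 20 mm to the table
- mill_mid (a point): turned wooden pepper mill, 143 mm tall, 180 g, hung upright in the narrow slot. Point: on its axis 71.5 mm above its foot, z up. Diameters: body 52 mm (0 to 70 mm), waist 22 mm (to 99 mm), head 44 mm (99 to 143 mm, last 13 mm tapered). The head rests on the plate, foot 21 mm above the table; the body, below the plate, cannot pass the narrow part
- jar1_mid (a point): amber jam jar with a brass lid and paper label, 58 mm diameter all the way up, 60 mm tall, 220 g, bottom-heavy, standing on the table. This point is on its axis half-way up (30 mm). May be absent (None)
- jar2_mid (a point): amber jam jar with a brass lid and paper label, 58 mm diameter all the way up, 60 mm tall, 220 g, bottom-heavy, standing on the table. This point is on its axis half-way up (30 mm). May be absent (None)
- jar3_mid (a point): amber jam jar with a brass lid and paper label, 58 mm diameter all the way up, 60 mm tall, 220 g, bottom-heavy, standing on the table. This point is on its axis half-way up (30 mm). May be absent (None)
- jar4_mid (a point): amber jam jar with a brass lid and paper label, 58 mm diameter all the way up, 60 mm tall, 220 g, bottom-heavy, standing on the table. This point is on its axis half-way up (30 mm). May be absent (None)
- can_mid (a point): closed food can, 72 mm diameter, 60 mm tall, standing among the jars; point at its centre. Bystander, not part of the job
- carton_mid (a point): closed cardboard carton, 60 x 60 x 70 mm tall, standing among the jars; point at its centre. Bystander, not part of the job
- tape_mid (a point): cardboard tape roll lying flat, 100 mm diameter, 48 mm tall; point at its centre. Bystander, not part of the job
- oil_mid (a point): green oil bottle, 66 mm diameter, 220 mm tall, standing behind; point at its centre. Bystander, not part of the job
- tin_mid (a point): flat grey tin, 90 mm diameter, 35 mm tall; point at its centre. Bystander, not part of the job
- cardpack_mid (a point): pack of paper cards, 110 x 75 x 25 mm; point at its centre. Bystander, not part of the job
- marker_mid (a point): grey marker pen lying down, 136 mm long, 16 mm diameter; point at its centre. Bystander, not part of the job
There are look-alikes about, which are no part of the job. Leave any purple look-alike of the part that bears jar4_mid alone. What is shaped like the part that bears jar2_mid but red is not meant.

How it is judged:
By the outcome, as a careful person would: the job done as asked, in the order asked, and still so for the second after the job is handed in, with the robot touching nothing.
Of jar1, jar2, jar3, jar4 only 2 to 4 are there at a start; the rules pass over those that are not, and their reading is None.
At some moment in a run one of jar1, jar2, jar3, jar4 may be knocked a few centimetres aside while the robot is not near it.
It also fails if it takes over 210 s, if anything falls off the work surface, if the arm or the gripper's body presses on something with over 40 N, if the wrist force passes 120 N, or if a joint passes its speed limit or range.

## Working session

There is one attempt and no reset: what is moved stays moved. The work goes in short steps, Python scripts to look and compute and a tool call to move; the robot and the scene stay as the last step left them, time stands still between calls to the robot, and variables do not carry over. Pictures are saved under pics/ and viewed, at most 14 in all, crops included, and the job is handed in when it is done.

Besides the shell and the picture viewer there is one more tool, called after "Call:" as a command line: name --argument value ..., lists and objects as JSON in quotes. apply_moves: Moves the arm, as the interface text tells. Its arguments: {"type":"object","properties":{"targets":{"type":"array"}},"required":["targets"]}

```bash
mkdir -p pics; ls
cat > h.py <<'E'
import numpy as np, cv2
from plant import state, grab_frame, get_calibration, job_done, recognise, regions_of
from scipy.spatial.transform import Rotation as R
def proj(cam,p):
    c=get_calibration(cam);T=np.linalg.inv(c["pose"]);q=T[:3,:3]@np.array(p)+T[:3,3]
    u=c["camera_matrix"]@np.array([q[0],-q[1],-q[2]]);return u[:2]/u[2]
def ray(cam,uv,z):
    c=get_calibration(cam);K=np.array(c["camera_matrix"]);P=np.array(c["pose"])
    d=np.linalg.inv(K)@np.array([uv[0],uv[1],1]);d=P[:3,:3]@np.array([d[0],-d[1],-d[2]])
    o=P[:3,3];return o+d*(z-o[2])/d[2]
def tool():
    s=state();q=s["tool_rot"];return np.array(s["tool_pos"]),R.from_quat([q[1],q[2],q[3],q[0]]).as_matrix()
E
python3 - <<'E'
from h import *
for n in ("top","side"):
    f=grab_frame(n);cv2.imwrite(f"pics/{n}0.png",f[:,:,::-1]);c=get_calibration(n)
    print(n,np.round(c["camera_matrix"],1).tolist(),np.round(c["pose"],3).tolist())
    for q in ["giftbox","flap_tab","rack","mill_mid","jar1_mid","can_mid","carton_mid","tape_mid","oil_mid","tin_mid","cardpack_mid","marker_mid"]:
        for r in recognise(n,q)[:6]:
            print(q,round(r["score"],2),np.round(r["point"],3),np.round(proj(n,r["point"])))
p,M=tool();print(p,M.round(3),state()["time"])
E
```

```text
pics
top [[485.8, 0.0, 277.3], [0.0, 485.8, 218.4], [0.0, 0.0, 1.0]] [[0.025, 0.996, -0.083, 0.448], [-1.0, 0.025, 0.008, 0.027], [0.01, 0.082, 0.997, 1.368], [0.0, 0.0, 0.0, 1.0]]
giftbox 0.97 [0.492 0.016 0.08 ] [277. 242.]
flap_tab 0.93 [0.488 0.014 0.078] [278. 244.]
flap_tab 0.15 [0.49  0.014 0.078] [278. 243.]
rack 0.68 [ 0.329 -0.201  0.048] [356. 305.]
rack 0.67 [ 0.501 -0.326  0.117] [410. 241.]
mill_mid 0.83 [ 0.504 -0.357  0.154] [426. 240.]
jar1_mid 0.75 [0.477 0.249 0.06 ] [190. 246.]
can_mid 0.63 [0.362 0.244 0.06 ] [190. 289.]
carton_mid 0.58 [0.596 0.247 0.07 ] [192. 201.]
carton_mid 0.23 [ 0.505 -0.358  0.154] [427. 240.]
tape_mid 0.72 [ 0.33  -0.197  0.048] [355. 305.]
tape_mid 0.54 [0.393 0.376 0.063] [141. 276.]
oil_mid 0.85 [0.728 0.244 0.144] [190. 147.]
tin_mid 0.97 [ 0.789 -0.056  0.036] [305. 137.]
tin_mid 0.7 [0.492 0.011 0.077] [279. 242.]
cardpack_mid 0.89 [ 0.793 -0.223  0.023] [364. 138.]
marker_mid 0.71 [0.74  0.112 0.015] [245. 154.]
marker_mid 0.24 [ 0.794 -0.227  0.024] [365. 138.]
side [[386.9, 0.0, 275.7], [0.0, 386.9, 210.4], [0.0, 0.0, 1.0]] [[-0
[... 184 characters left out ...]
  0.104] [308. 126.]
flap_tab 0.9 [0.498 0.021 0.08 ] [302. 209.]
rack 0.76 [ 0.491 -0.288  0.121] [313. 134.]
mill_mid 0.77 [ 0.511 -0.357  0.104] [308. 126.]
jar1_mid 0.76 [0.475 0.267 0.057] [302. 288.]
can_mid 0.55 [0.364 0.266 0.062] [349. 291.]
carton_mid 0.98 [0.595 0.273 0.069] [253. 282.]
tape_mid 0.91 [ 0.33  -0.178  0.032] [359. 180.]
oil_mid 0.6 [0.733 0.276 0.127] [193. 263.]
tin_mid 0.89 [ 0.786 -0.037  0.035] [210. 197.]
tin_mid 0.44 [ 0.51  -0.353  0.105] [308. 127.]
cardpack_mid 0.98 [ 0.791 -0.208  0.024] [222. 165.]
marker_mid 0.78 [0.734 0.115 0.016] [215. 240.]
[0.18637691 0.5965459  0.25329398] [[-0.954  0.298 -0.   ]
 [ 0.298  0.954 -0.   ]
 [ 0.    -0.    -1.   ]] 1.3
```

View pics/top0.png

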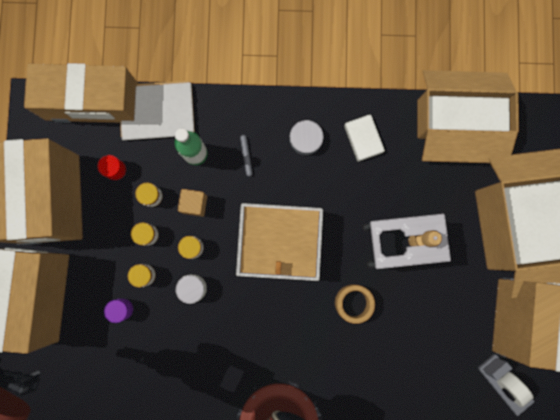

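View pics/side0.png

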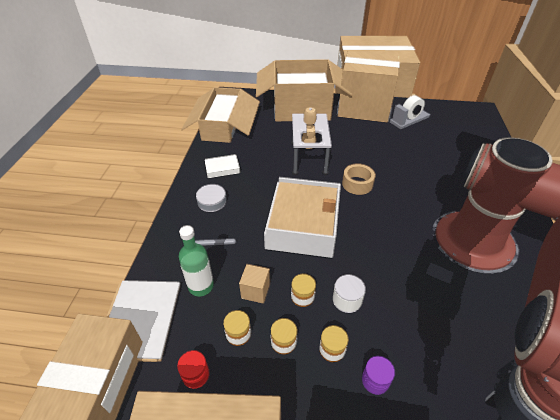

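The top view shows four amber jars with brass lids at about (148,194), (144,234), (140,276) and (190,247). The purple (117,311) and red (112,167) look-alikes and the can (190,289) are not meant. The box is at (280,242) with its tab at (278,268). The rack is at (410,241), with the wide hole on the left (393,243) and the mill on the right (432,239). The side view agrees with this.

```bash
cat >> h.py <<'E'
def jars(f=None):
    f=grab_frame("top") if f is None else f
    h=cv2.cvtColor(f,cv2.COLOR_RGB2HSV);m=cv2.inRange(h,(18,150,90),(32,255,255));m[:,:90]=0;m[:110]=0
    m=cv2.morphologyEx(m,cv2.MORPH_OPEN,np.ones((3,3)))
    n,l,s,c=cv2.connectedComponentsWithStats(m)
    out=[]
    for i in range(1,n):
        if s[i,4]>150:
            (x,y),r=cv2.minEnclosingCircle(np.argwhere(l==i)[:,::-1].astype(np.float32)); 
            out.append((c[i].round(1),s[i,4],round(r,1),ray("top",c[i],0.06)[:2].round(4)))
    return out
E
python3 - <<'E'
from h import *
f=grab_frame("top")
for j in jars(f): print(*j)
def rect(q,z):
    m=regions_of("top",q)[0]["pixels"].astype(np.uint8)
    r=cv2.minAreaRect(np.argwhere(m>0)[:,::-1].astype(np.float32))
    P=np.array([ray("top",p,z)[:2] for p in cv2.boxPoints(r)])
    a=P[1]-P[0];b=P[2]-P[1]
    print(q,m.sum(),P.round(4).tolist(),"c",P.mean(0).round(4),"len",np.linalg.norm(a).round(4),np.linalg.norm(b).round(4),"ang",np.degrees(np.arctan2(a[1],a[0])).round(2),np.degrees(np.arctan2(b[1],b[0])).round(2))
    return m
rect("giftbox",.09);m=rect("rack",.12)
m=rect("mill_mid",.15);rect("jar1_mid",.06)
for r in regions_of("top","flap_tab")[:2]:
    m=r["pixels"];print("tab",r["score"],m.sum(),np.argwhere(m).mean(0)[::-1])
g=cv2.resize(f[180:320,90:470],None,fx=2.1,fy=2.1,interpolation=cv2.INTER_CUBIC)
g2=cv2.resize(f[150:330,95:215],None,fx=3,fy=3,interpolation=cv2.INTER_CUBIC)
cv2.imwrite("pics/c1.png",g[:,:,::-1]);
a=cv2.resize(f[195:285,230:330],None,fx=4,fy=4,interpolation=cv2.INTER_CUBIC);b=cv2.resize(f[195:285,365:455],None,fx=4,fy=4,interpolation=cv2.INTER_CUBIC)
cv2.imwrite("pics/c2.png",np.hstack([a,b])[:,:,::-1])
E
```

```text
[146.3 193.1] 395 11.5 [0.616  0.3728]
[141.9 233.4] 411 11.6 [0.5068 0.3794]
[188.6 246.7] 396 11.5 [0.4742 0.2529]
[138.7 275.3] 413 11.9 [0.3949 0.3826]
giftbox 5901 [[0.4013, 0.1222], [0.5937, 0.116], [0.5853, -0.1032], [0.3929, -0.0943]] c [0.4933 0.0102] len 0.1925 0.2194 ang -1.84 -92.18
rack 2413 [[0.5464, -0.2001], [0.5743, -0.4156], [0.4546, -0.4276], [0.4274, -0.2137]] c [ 0.5007 -0.3143] len 0.2173 0.1203 ang -82.64 -174.31
mill_mid 449 [[0.5282, -0.3148], [0.5302, -0.3956], [0.4875, -0.3955], [0.4855, -0.3149]] c [ 0.5078 -0.3552] len 0.0808 0.0428 ang -88.56 179.81
jar1_mid 428 [[0.4996, 0.2822], [0.5012, 0.2179], [0.4476, 0.2159], [0.446, 0.28]] c [0.4736 0.249 ] len 0.0644 0.0536 ang -88.56 -177.86
tab 0.66 5040 [279.09861111 241.6359127 ]
```

View pics/c1.png

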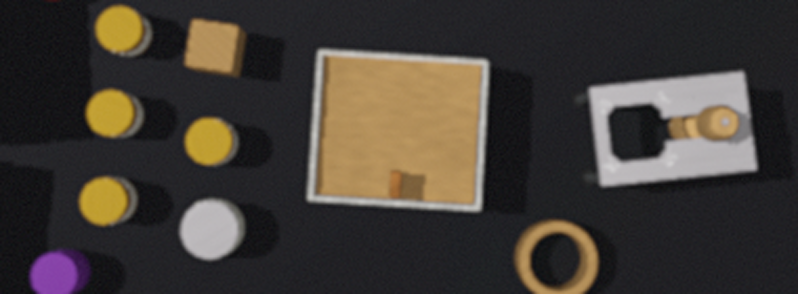

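View pics/c2.png

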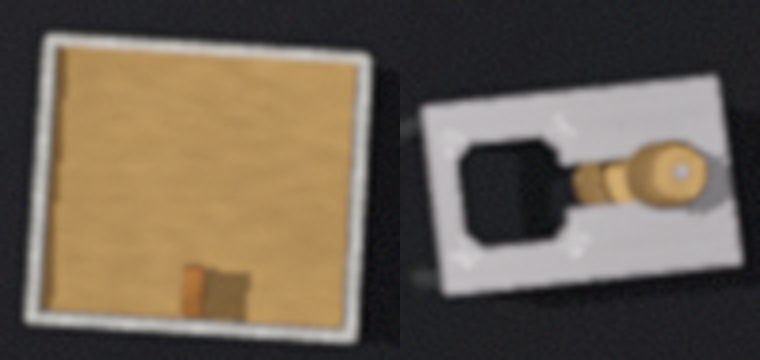

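The crop confirms four brass-lidded amber jars, separate from the purple and red ones. It also shows the box corners, the fin's top at crop (192,290), the rack corners, and the mill knob at crop (682,172).

Run:
```python
from h import *
def px(u,v,ox,oy=195): return ((u+.5)/4-.5+ox,(v+.5)/4-.5+oy)
def quad(L,z,ox):
    P=np.array([ray("top",px(u-(400 if ox>300 else 0),v,ox),z)[:2] for u,v in L])
    for i in range(4):
        d=P[(i+1)%4]-P[i];print(P[i].round(4),"len",np.linalg.norm(d).round(4),"ang",np.degrees(np.arctan2(d[1],d[0])).round(2))
    print("c",P.mean(0).round(4));return P
print("box");B=quad([(44,35),(373,55),(357,343),(25,325)],.09,230)
print("tab",ray("top",px(192.5,290,230),.12))
print("rack");quad([(422,104),(718,75),(744,265),(443,297)],.12,365)
print("hole",ray("top",px(512-400,193,365),.12),"mill",ray("top",px(682-400,172,365),.164))
```

```text
box
[0.5914 0.1149] len 0.218 ang -92.02
[ 0.5837 -0.103 ] len 0.1896 ang 177.8
[ 0.3943 -0.0957] len 0.2172 ang 88.31
[0.4007 0.1214] len 0.1908 ang -1.96
c [0.4925 0.0094]
tab [0.42662727 0.01292956 0.12      ]
rack
[ 0.5519 -0.2226] len 0.1932 ang -82.95
[ 0.5756 -0.4143] len 0.1232 ang -172.4
[ 0.4535 -0.4306] len 0.1951 ang 97.41
[ 0.4283 -0.2371] len 0.1245 ang 6.72
c [ 0.5023 -0.3261]
hole [ 0.49593004 -0.28106061  0.12      ] mill [ 0.5099349  -0.37604603  0.164     ]
```

Call:
apply_moves --targets '[{"translation":[0,0,0],"twist":-0.9,"hand":1},{"translation":[0,0,0],"twist":-0.9,"hand":1},{"translation":[0,0,0],"twist":-0.89,"hand":1},{"translation":[-0.2,-0.44,0],"twist":0,"hand":1},{"translation":[-0.2,-0.44,0],"twist":0,"hand":1},{"translation":[-0.2,-0.44,0],"twist":0,"hand":1},{"translation":[-0.2,-0.44,0],"twist":0,"hand":1},{"translation":[-0.2,-0.44,0],"twist":0,"hand":1}]'

```text
time: 2.4
tool_pos: [0.2792, 0.3716, 0.2534]
tool_rot: [0.0, 0.016, 1.0, 0.0]
contact_force: [1.1, 0.3, 1.4]
gripper_width: 1.001
grasp_force: 0.0
```

Call:
apply_moves --targets '[{"translation":[-0.2,-0.44,0],"twist":0,"hand":1},{"translation":[-0.2,-0.44,0],"twist":0,"hand":1},{"translation":[-0.2,-0.44,0],"twist":0,"hand":1},{"translation":[-0.2,-0.44,0],"twist":0,"hand":1},{"translation":[-0.2,-0.44,0],"twist":0,"hand":1},{"translation":[-0.2,-0.44,0],"twist":0,"hand":1},{"translation":[-0.2,-0.44,0],"twist":0,"hand":1},{"translation":[0,0,0],"twist":0,"hand":1}]'

```text
time: 3.2
tool_pos: [0.4097, 0.0561, 0.2536]
tool_rot: [0.0, 0.021, 1.0, -0.001]
contact_force: [-0.4, 0.2, -0.7]
gripper_width: 1.0
grasp_force: 0.0
```

Call:
apply_moves --targets '[{"translation":[-0.17,-0.43,0.2],"twist":0,"hand":1},{"translation":[0,0,0.3],"twist":0,"hand":1},{"translation":[0,0,0.3],"twist":0,"hand":0.7},{"translation":[0,0,0.3],"twist":0,"hand":0.5},{"translation":[0,0,0.25],"twist":0,"hand":0.4},{"translation":[0,0,0.1],"twist":0,"hand":0.4},{"translation":[0,0,0],"twist":0,"hand":0.4}]'

```text
time: 3.9
tool_pos: [0.4227, 0.0182, 0.1071]
tool_rot: [-0.002, 0.017, 1.0, 0.0]
contact_force: [-0.1, 0.3, 1.0]
gripper_width: 0.4
grasp_force: 0.0
```

Run:
```python
from h import *
f=grab_frame("side");cv2.imwrite("pics/s1.png",cv2.resize(f[110:270,200:400],None,fx=4,fy=3.7,interpolation=cv2.INTER_CUBIC)[:,:,::-1])
print(tool())
```

```text
(array([0.42379113, 0.01795967, 0.10867415]), array([[-9.99451962e-01,  3.31003016e-02, -3.81823105e-04],
       [ 3.31002479e-02,  9.99452026e-01,  1.46157213e-04],
       [ 3.86451723e-04,  1.33438674e-04, -9.99999916e-01]]))
```

View pics/s1.png

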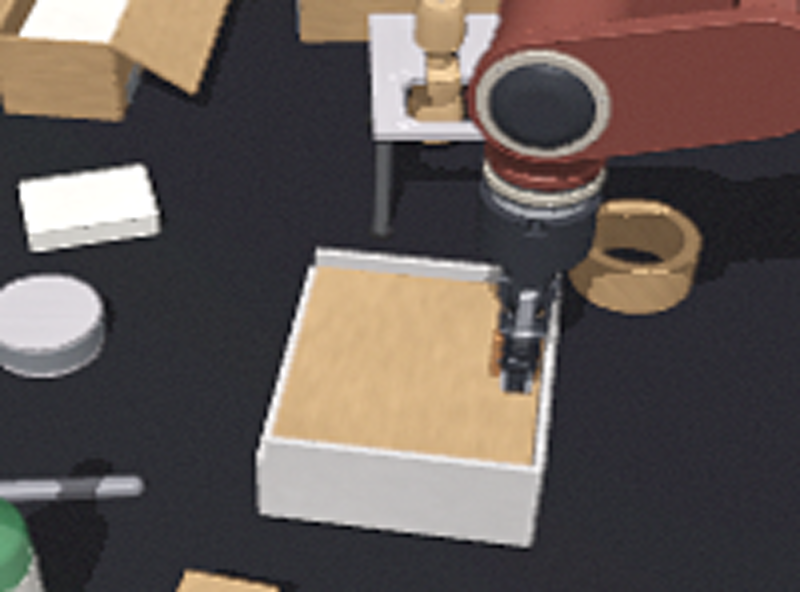

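The side crop shows the fingers straddling the fin at crop (510,350), with part of the fin visible behind the near finger. I'll centre the tool and close.

Call:
apply_moves --targets '[{"translation":[0,-0.05,0],"twist":0,"hand":0.4},{"translation":[0,0,0],"twist":0,"hand":0},{"translation":[0,0,0],"twist":0,"hand":0},{"translation":[0,0,0],"twist":0,"hand":0},{"translation":[0,0,0],"twist":0,"hand":0},{"translation":[0,0,0],"twist":0,"hand":0}]'

```text
time: 4.55
tool_pos: [0.4248, 0.0137, 0.1103]
tool_rot: [0.002, 0.017, 1.0, 0.002]
contact_force: [0.8, 7.2, 4.3]
gripper_width: 0.152
grasp_force: 59.6
```

Call:
apply_moves --targets '[{"translation":[-0.05,0,-0.15],"twist":0,"hand":0},{"translation":[-0.05,0,-0.15],"twist":0,"hand":0},{"translation":[-0.08,0,-0.14],"twist":0,"hand":0},{"translation":[-0.08,0,-0.14],"twist":0,"hand":0},{"translation":[-0.1,0,-0.12],"twist":0,"hand":0},{"translation":[-0.1,0,-0.12],"twist":0,"hand":0},{"translation":[-0.125,0,-0.1],"twist":0,"hand":0},{"translation":[-0.125,0,-0.1],"twist":0,"hand":0}]'

```text
time: 5.35
tool_pos: [0.493, 0.0114, 0.2095]
tool_rot: [-0.003, 0.017, 1.0, 0.002]
contact_force: [-1.3, 4.5, -7.8]
gripper_width: 0.151
grasp_force: 61.0
```

Call:
apply_moves --targets '[{"translation":[-0.14,0,-0.075],"twist":0,"hand":0},{"translation":[-0.14,0,-0.075],"twist":0,"hand":0},{"translation":[-0.155,0,-0.045],"twist":0,"hand":0},{"translation":[-0.155,0,-0.045],"twist":0,"hand":0},{"translation":[-0.16,0,-0.01],"twist":0,"hand":0},{"translation":[-0.16,0,-0.01],"twist":0,"hand":0},{"translation":[-0.16,0,0.02],"twist":0,"hand":0},{"translation":[-0.16,0,0.02],"twist":0,"hand":0}]'

```text
time: 6.15
tool_pos: [0.6166, 0.007, 0.2323]
tool_rot: [-0.002, 0.017, 1.0, 0.001]
contact_force: [-3.6, 3.5, -1.5]
gripper_width: 0.155
grasp_force: 65.2
```

Call:
apply_moves --targets '[{"translation":[-0.15,0,0.05],"twist":0,"hand":0},{"translation":[-0.15,0,0.05],"twist":0,"hand":0},{"translation":[-0.08,0,0.04],"twist":0,"hand":0},{"translation":[0,0,0],"twist":0,"hand":0},{"translation":[0,0,0],"twist":0,"hand":0}]'

```text
time: 6.65
tool_pos: [0.6553, 0.0057, 0.2184]
tool_rot: [-0.0, 0.017, 1.0, 0.001]
contact_force: [-1.6, 4.2, -1.2]
gripper_width: 0.151
grasp_force: 67.1
```

Call:
apply_moves --targets '[{"translation":[0,0,0],"twist":0,"hand":0.5},{"translation":[0,0,0],"twist":0,"hand":0.5},{"translation":[0,0,0],"twist":0,"hand":0.5},{"translation":[0,0,-0.2],"twist":0,"hand":0.5},{"translation":[0,0,-0.4],"twist":0,"hand":0.5},{"translation":[0,0,-0.4],"twist":0,"hand":0.8},{"translation":[0.2,0.3,0],"twist":0,"hand":1},{"translation":[0.3,0.4,0],"twist":0,"hand":1}]'

```text
time: 7.45
tool_pos: [0.6091, 0.0753, 0.3213]
tool_rot: [0.003, 0.019, 1.0, -0.0]
contact_force: [-0.1, 1.0, -1.6]
gripper_width: 0.98
grasp_force: 0.0
```

Call:
apply_moves --targets '[{"translation":[0.3,0.4,0],"twist":0,"hand":1},{"translation":[0.3,0.4,0],"twist":0,"hand":1},{"translation":[0.3,0.4,0],"twist":0,"hand":1},{"translation":[0,0,0],"twist":0,"hand":1}]'

```text
time: 7.85
tool_pos: [0.5194, 0.203, 0.3194]
tool_rot: [0.001, 0.014, 1.0, 0.001]
contact_force: [0.8, 0.9, 0.6]
gripper_width: 1.0
grasp_force: 0.0
```

Run:
```python
from h import *
f=grab_frame("top")
for j in jars(f): print(*j)
cv2.imwrite("pics/t2.png",cv2.resize(f[130:310,90:340],None,fx=3.2,fy=3.2,interpolation=cv2.INTER_CUBIC)[:,:,::-1])
print(tool())
```

```text
[145.1 187.8] 157 9.8 [0.6306 0.3766]
[187.2 247.1] 337 11.2 [0.473  0.2564]
[133.1 276.8] 178 10.4 [0.3906 0.3972]
(array([0.52090187, 0.20107623, 0.31934519]), array([[-9.99557206e-01,  2.96782816e-02,  2.14278107e-03],
       [ 2.96785728e-02,  9.99559489e-01,  1.04233864e-04],
       [-2.13874367e-03,  1.67782394e-04, -9.99997699e-01]]))
```

View pics/t2.png

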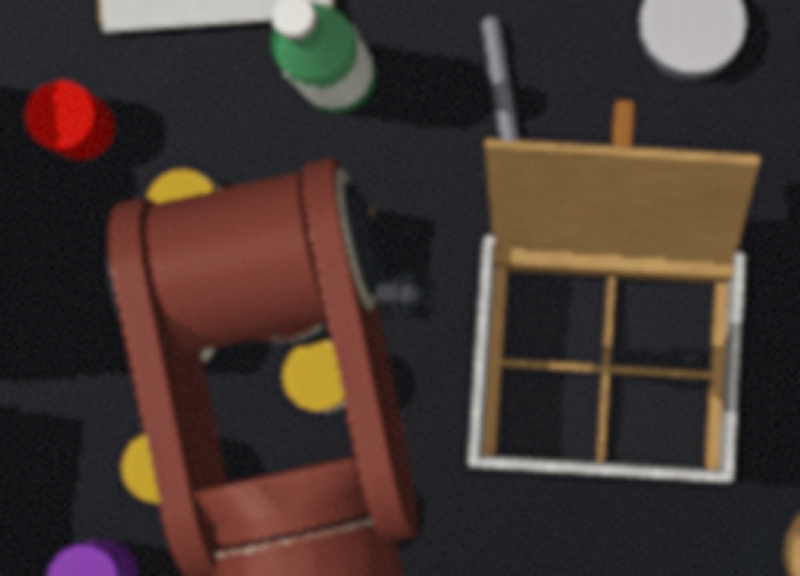

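The flap stands open at its stop with the fin on the far side. The dividers cross at crop (606,370). The jar beside the arm shows at crop (318,377), and the other lids are partly hidden by the arm.

Call:
apply_moves --targets '[{"translation":[0.24,0.25,0.2],"twist":0,"hand":1},{"translation":[0.24,0.25,0.2],"twist":0,"hand":1},{"translation":[0,0,0.45],"twist":0,"hand":1},{"translation":[0,0,0.45],"twist":0,"hand":1},{"translation":[0,0,0.45],"twist":0,"hand":1},{"translation":[0,0,0.45],"twist":0,"hand":1},{"translation":[0,0,0.3],"twist":0,"hand":1},{"translation":[0,0,0.0],"twist":0,"hand":1}]'

```text
time: 8.7
tool_pos: [0.4729, 0.2483, 0.0632]
tool_rot: [-0.005, 0.018, 1.0, -0.002]
contact_force: [-1.5, -1.2, -0.6]
gripper_width: 0.994
grasp_force: 0.0
```

Run:
```python
from h import *
print(ray("top",(279.0,245.3),.023),tool()[0],state()["contact_force"])
```

```text
[0.48508778 0.00985075 0.023     ] [0.47285286 0.24830333 0.06315681] [-1.50444304 -1.18862176 -0.57719355]
```

Call:
apply_moves --targets '[{"translation":[0,0.04,0.2],"twist":0,"hand":1},{"translation":[0,0,0],"twist":0,"hand":0.5},{"translation":[0,0,0],"twist":0,"hand":0.4},{"translation":[0,0,0],"twist":0,"hand":0.3},{"translation":[0,0,0],"twist":0,"hand":0.3},{"translation":[0,0,0],"twist":0,"hand":0.3}]'

```text
time: 9.3
tool_pos: [0.4776, 0.2552, 0.0508]
tool_rot: [0.002, 0.017, 1.0, 0.0]
contact_force: [1.1, -0.7, 6.7]
gripper_width: 0.661
grasp_force: 64.8
```

Call:
apply_moves --targets '[{"translation":[0,0,-0.3],"twist":0,"hand":0.3},{"translation":[0,0,-0.5],"twist":0,"hand":0.3},{"translation":[0,0,-0.4],"twist":0,"hand":0.3},{"translation":[0,-0.2,0],"twist":0,"hand":0.3},{"translation":[-0.1,-0.4,0],"twist":0,"hand":0.3},{"translation":[-0.1,-0.4,0],"twist":0,"hand":0.3},{"translation":[-0.1,-0.4,0],"twist":0,"hand":0.3},{"translation":[-0.1,-0.4,0],"twist":0,"hand":0.3}]'

```text
time: 10.1
tool_pos: [0.5091, 0.0723, 0.168]
tool_rot: [-0.0, 0.017, 1.0, 0.0]
contact_force: [0.9, 1.4, -1.5]
gripper_width: 0.661
grasp_force: 65.0
```

Call:
apply_moves --targets '[{"translation":[-0.1,-0.4,0],"twist":0,"hand":0.3},{"translation":[-0.1,-0.4,0],"twist":0,"hand":0.3},{"translation":[0,-0.3,0],"twist":0,"hand":0.3},{"translation":[0,0,0],"twist":0,"hand":0.3},{"translation":[0,0,0],"twist":0,"hand":0.3}]'

```text
time: 10.6
tool_pos: [0.5254, -0.0372, 0.1678]
tool_rot: [-0.001, 0.018, 1.0, 0.0]
contact_force: [-1.1, -0.1, -2.8]
gripper_width: 0.658
grasp_force: 65.2
```

Run:
```python
from h import *
for j in jars(): print(*j)
print([state()["tool_pos"] for _ in range(1)],state()["gripper_width"],state()["contact_force"])
```

```text
[146.2 193.2] 396 11.5 [0.6158 0.3729]
[141.9 233.4] 411 11.6 [0.5068 0.3794]
[138.7 275.4] 416 11.9 [0.3946 0.3826]
[array([ 0.5254512 , -0.0365253 ,  0.16788284])] 0.6598497619348335 [ 2.05737428e-03  1.88892834e-01 -2.51669967e+00]
```

Call:
apply_moves --targets '[{"translation":[0,0,0.3],"twist":0,"hand":0.3},{"translation":[0,0,0.4],"twist":0,"hand":0.3},{"translation":[0,0,0.25],"twist":0,"hand":0.3},{"translation":[0,0,0.1],"twist":0,"hand":0.3},{"translation":[0,0,0.08],"twist":0,"hand":0.3},{"translation":[0,0,0],"twist":0,"hand":0.3}]'

```text
time: 11.25
tool_pos: [0.53, -0.034, 0.0604]
tool_rot: [0.004, 0.016, 1.0, 0.002]
contact_force: [-1.4, 14.0, 13.5]
gripper_width: 0.662
grasp_force: 72.3
```

Call:
apply_moves --targets '[{"translation":[0,0,0],"twist":0,"hand":0.3},{"translation":[0,0,0],"twist":0,"hand":0.3}]'

```text
time: 11.45
tool_pos: [0.53, -0.034, 0.0605]
tool_rot: [0.004, 0.016, 1.0, 0.002]
contact_force: [-0.4, 12.8, 11.5]
gripper_width: 0.661
grasp_force: 71.8
```

Run:
```python
from h import *
f=grab_frame("side");cv2.imwrite("pics/s2.png",cv2.resize(f[130:270,230:370],None,fx=4.2,fy=4.2,interpolation=cv2.INTER_CUBIC)[:,:,::-1])
s=state();print(s["tool_pos"],s["contact_force"],s["ft_torque"],s["tool_rot"])
```

```text
[ 0.53001967 -0.0339994   0.06048868] [ 0.45815511 13.00224264 11.39835   ] [0.77621562 0.03759486 0.00494674] [0.0042571  0.01588501 0.99986334 0.00168608]
```

View pics/s2.png

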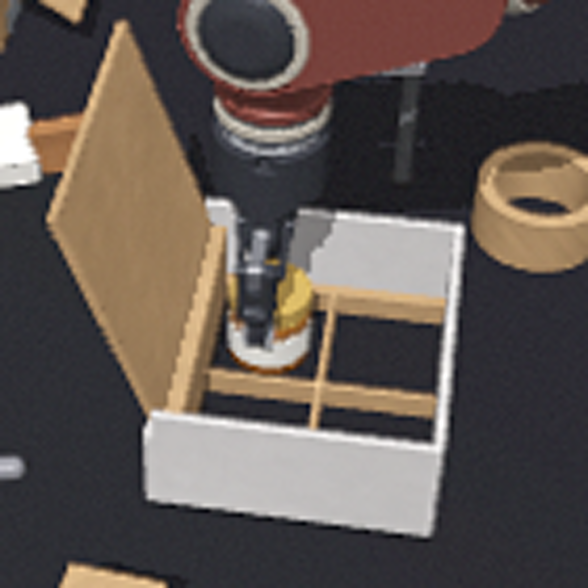

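The jar is inside its cell, with its base at crop (268,368). The outer finger rubs the -y wall near (240,250). I'll raise it a little, shift inward and set it down.

Call:
apply_moves --targets '[{"translation":[0,0,-0.1],"twist":0,"hand":0.3},{"translation":[0.02,0.09,0],"twist":0,"hand":0.3},{"translation":[0,0,0],"twist":0,"hand":0.3},{"translation":[0,0,0.1],"twist":0,"hand":0.3},{"translation":[0,0,0.03],"twist":0,"hand":0.3},{"translation":[0,0,0],"twist":0,"hand":0.3}]'

```text
time: 12.1
tool_pos: [0.5254, -0.0278, 0.0547]
tool_rot: [0.0, 0.017, 1.0, 0.0]
contact_force: [-6.8, 3.3, 17.3]
gripper_width: 0.663
grasp_force: 73.9
```

Call:
apply_moves --targets '[{"translation":[0,0,0],"twist":0,"hand":0.78},{"translation":[0,0,0],"twist":0,"hand":0.78},{"translation":[0,0,0],"twist":0,"hand":0.78},{"translation":[0,0,-0.2],"twist":0,"hand":0.78},{"translation":[0,0,-0.5],"twist":0,"hand":0.78},{"translation":[0,0,-0.5],"twist":0,"hand":1},{"translation":[0,0.4,0],"twist":0,"hand":1},{"translation":[0.05,0.45,0],"twist":0,"hand":1}]'

```text
time: 12.9
tool_pos: [0.5241, 0.0568, 0.1747]
tool_rot: [0.003, 0.019, 1.0, -0.0]
contact_force: [0.0, 0.4, -1.4]
gripper_width: 0.997
grasp_force: 0.0
```

Call:
apply_moves --targets '[{"translation":[0.05,0.45,0],"twist":0,"hand":1},{"translation":[0.05,0.45,0],"twist":0,"hand":1},{"translation":[0.05,0.45,0],"twist":0,"hand":1},{"translation":[0,0,0],"twist":0,"hand":1}]'

```text
time: 13.3
tool_pos: [0.5108, 0.1967, 0.1715]
tool_rot: [-0.001, 0.014, 1.0, 0.001]
contact_force: [0.4, -0.7, -0.4]
gripper_width: 0.998
grasp_force: 0.0
```

Run:
```python
from h import *
for j in jars(): print(*j)
print(state()["tool_pos"],state()["tool_rot"])
```

```text
[146.4 193.1] 389 11.5 [0.6161 0.3726]
[294.4 231.2] 378 11.2 [ 0.5232 -0.0302]
[141.5 233.5] 394 11.5 [0.5065 0.3806]
[138.7 275.3] 413 11.9 [0.3948 0.3826]
[0.51113049 0.19460779 0.17144984] [-5.51638543e-04  1.48902763e-02  9.99888958e-01 -2.18213013e-04]
```

Call:
apply_moves --targets '[{"translation":[0.02,0.45,0],"twist":0,"hand":1},{"translation":[0.02,0.45,0],"twist":0,"hand":1},{"translation":[0.02,0.45,0],"twist":0,"hand":1},{"translation":[0.02,0.45,0],"twist":0,"hand":1},{"translation":[0.02,0.04,0.2],"twist":0,"hand":1},{"translation":[0,0,0.45],"twist":0,"hand":1},{"translation":[0,0,0.3],"twist":0,"hand":1},{"translation":[0,0,0.2],"twist":0,"hand":1}]'

```text
time: 14.15
tool_pos: [0.5068, 0.3746, 0.0532]
tool_rot: [-0.002, 0.018, 1.0, -0.002]
contact_force: [-0.3, 0.3, -0.2]
gripper_width: 0.997
grasp_force: 0.0
```

Call:
apply_moves --targets '[{"translation":[0,0,0],"twist":0,"hand":1},{"translation":[0,0,0],"twist":0,"hand":1}]'

```text
time: 14.35
tool_pos: [0.5085, 0.3759, 0.0571]
tool_rot: [-0.0, 0.018, 1.0, -0.0]
contact_force: [-0.5, -1.1, 0.9]
gripper_width: 1.0
grasp_force: 0.0
```

Call:
apply_moves --targets '[{"translation":[0.01,0.04,0],"twist":0,"hand":1},{"translation":[0,0,0],"twist":0,"hand":0.4},{"translation":[0,0,0],"twist":0,"hand":0.3},{"translation":[0,0,0],"twist":0,"hand":0.3},{"translation":[0,0,0],"twist":0,"hand":0.3},{"translation":[0,0,-0.3],"twist":0,"hand":0.3},{"translation":[0,0,-0.5],"twist":0,"hand":0.3},{"translation":[0,0,-0.4],"twist":0,"hand":0.3}]'

```text
time: 15.15
tool_pos: [0.5065, 0.3806, 0.1781]
tool_rot: [-0.001, 0.017, 1.0, -0.0]
contact_force: [1.3, 0.0, -1.6]
gripper_width: 0.657
grasp_force: 64.8
```

Call:
apply_moves --targets '[{"translation":[-0.04,-0.4,0],"twist":0,"hand":0.3},{"translation":[-0.04,-0.45,0],"twist":0,"hand":0.3},{"translation":[-0.04,-0.45,0],"twist":0,"hand":0.3},{"translation":[-0.04,-0.45,0],"twist":0,"hand":0.3},{"translation":[-0.04,-0.45,0],"twist":0,"hand":0.3},{"translation":[-0.04,-0.45,0],"twist":0,"hand":0.3},{"translation":[-0.04,-0.45,0],"twist":0,"hand":0.3},{"translation":[-0.03,-0.2,0],"twist":0,"hand":0.3}]'

```text
time: 15.95
tool_pos: [0.526, 0.047, 0.1764]
tool_rot: [-0.001, 0.018, 1.0, -0.0]
contact_force: [-0.2, 0.7, -1.9]
gripper_width: 0.658
grasp_force: 65.2
```

Call:
apply_moves --targets '[{"translation":[0,0,0],"twist":0,"hand":0.3},{"translation":[0,0,0],"twist":0,"hand":0.3}]'

```text
time: 16.15
tool_pos: [0.5263, 0.0501, 0.1766]
tool_rot: [-0.001, 0.017, 1.0, 0.0]
contact_force: [-0.0, 0.7, -2.5]
gripper_width: 0.659
grasp_force: 65.2
```

Call:
apply_moves --targets '[{"translation":[0,0,0.3],"twist":0,"hand":0.3},{"translation":[0,0,0.4],"twist":0,"hand":0.3},{"translation":[0,0,0.25],"twist":0,"hand":0.3},{"translation":[0,0,0.12],"twist":0,"hand":0.3},{"translation":[0,0,0.08],"twist":0,"hand":0.3},{"translation":[0,0,0],"twist":0,"hand":0.3}]'

```text
time: 16.75
tool_pos: [0.5284, 0.0511, 0.0647]
tool_rot: [0.001, 0.016, 1.0, 0.0]
contact_force: [0.6, -0.2, -2.2]
gripper_width: 0.656
grasp_force: 65.5
```

Call:
apply_moves --targets '[{"translation":[0,0,0.02],"twist":0,"hand":0.3},{"translation":[0,0,0],"twist":0,"hand":0.3},{"translation":[0,0,0],"twist":0,"hand":0.3}]'

```text
time: 17.05
tool_pos: [0.5288, 0.051, 0.0645]
tool_rot: [0.001, 0.016, 1.0, 0.0]
contact_force: [-6.9, 1.4, 13.4]
gripper_width: 0.657
grasp_force: 67.0
```

Call:
apply_moves --targets '[{"translation":[0,0,0],"twist":0,"hand":0.75},{"translation":[0,0,0],"twist":0,"hand":0.75},{"translation":[0,0,0],"twist":0,"hand":0.75},{"translation":[0,0,-0.2],"twist":0,"hand":0.75},{"translation":[0,0,-0.5],"twist":0,"hand":0.78},{"translation":[0,0,-0.5],"twist":0,"hand":1},{"translation":[0,0.4,0],"twist":0,"hand":1},{"translation":[-0.1,0.45,0],"twist":0,"hand":1}]'

```text
time: 17.85
tool_pos: [0.5412, 0.1349, 0.1836]
tool_rot: [0.003, 0.018, 1.0, 0.0]
contact_force: [1.2, -0.0, -0.7]
gripper_width: 0.999
grasp_force: 0.0
```

Call:
apply_moves --targets '[{"translation":[-0.1,0.45,0],"twist":0,"hand":1},{"translation":[-0.1,0.45,0],"twist":0,"hand":1},{"translation":[-0.1,0.3,0],"twist":0,"hand":1},{"translation":[0,0,0],"twist":0,"hand":1}]'

```text
time: 18.25
tool_pos: [0.5743, 0.257, 0.1803]
tool_rot: [0.0, 0.015, 1.0, 0.001]
contact_force: [0.1, 1.0, -0.2]
gripper_width: 0.997
grasp_force: 0.0
```

Run:
```python
from h import *
for j in jars(): print(*j)
print(state()["tool_pos"],state()["tool_rot"])
```

```text
[264.7 228.3] 364 11.2 [0.5288 0.05  ]
[294.2 231.5] 367 11.0 [ 0.5222 -0.0296]
[136.9 276.7] 321 11.2 [0.3911 0.3873]
[0.57390026 0.25512755 0.18004481] [-2.12194536e-04  1.55551464e-02  9.99878977e-01 -1.53673977e-04]
```

Call:
apply_moves --targets '[{"translation":[-0.13,0.4,0],"twist":0,"hand":1},{"translation":[-0.13,0.4,0],"twist":0,"hand":1},{"translation":[-0.12,0.39,0],"twist":0,"hand":1},{"translation":[0,0,0.2],"twist":0,"hand":1},{"translation":[0,0,0.4],"twist":0,"hand":1},{"translation":[0,0,0.4],"twist":0,"hand":1},{"translation":[0,0,0.2],"twist":0,"hand":1},{"translation":[0,0,0],"twist":0,"hand":1}]'

```text
time: 19.1
tool_pos: [0.6132, 0.3689, 0.0556]
tool_rot: [-0.004, 0.017, 1.0, -0.002]
contact_force: [-0.5, -0.4, 0.5]
gripper_width: 1.001
grasp_force: 0.0
```

Call:
apply_moves --targets '[{"translation":[0,0,0],"twist":0,"hand":1}]'

```text
time: 19.2
tool_pos: [0.6165, 0.3708, 0.0615]
tool_rot: [0.0, 0.017, 1.0, 0.0]
contact_force: [0.6, 0.7, -0.6]
gripper_width: 0.997
grasp_force: 0.0
```

Call:
apply_moves --targets '[{"translation":[0,0.02,0.04],"twist":0,"hand":1},{"translation":[0,0,0],"twist":0,"hand":0.4},{"translation":[0,0,0],"twist":0,"hand":0.3},{"translation":[0,0,0],"twist":0,"hand":0.3},{"translation":[0,0,0],"twist":0,"hand":0.3},{"translation":[0,0,-0.3],"twist":0,"hand":0.3},{"translation":[0,0,-0.5],"twist":0,"hand":0.3},{"translation":[0,0,-0.4],"twist":0,"hand":0.3}]'

```text
time: 20.0
tool_pos: [0.6152, 0.3729, 0.1768]
tool_rot: [-0.001, 0.017, 1.0, -0.0]
contact_force: [0.9, 0.6, -2.6]
gripper_width: 0.655
grasp_force: 64.6
```

Call:
apply_moves --targets '[{"translation":[0.18,-0.45,0],"twist":0,"hand":0.3},{"translation":[0.18,-0.45,0],"twist":0,"hand":0.3},{"translation":[0.18,-0.45,0],"twist":0,"hand":0.3},{"translation":[0.18,-0.45,0],"twist":0,"hand":0.3},{"translation":[0.18,-0.45,0],"twist":0,"hand":0.3},{"translation":[0.18,-0.45,0],"twist":0,"hand":0.3},{"translation":[0.18,-0.45,0],"twist":0,"hand":0.3},{"translation":[0.18,-0.45,0],"twist":0,"hand":0.3}]'

```text
time: 20.8
tool_pos: [0.458, 0.017, 0.1754]
tool_rot: [-0.001, 0.016, 1.0, -0.0]
contact_force: [1.3, -0.4, -2.7]
gripper_width: 0.658
grasp_force: 65.1
```

Call:
apply_moves --targets '[{"translation":[0.17,-0.45,0],"twist":0,"hand":0.3},{"translation":[0,0,0],"twist":0,"hand":0.3},{"translation":[0,0,0],"twist":0,"hand":0.3},{"translation":[0,0,0],"twist":0,"hand":0.3}]'

```text
time: 21.2
tool_pos: [0.4412, -0.0255, 0.1761]
tool_rot: [-0.0, 0.017, 1.0, 0.0]
contact_force: [-0.2, -0.3, -2.7]
gripper_width: 0.655
grasp_force: 65.2
```

Run:
```python
from h import *
for j in jars(): print(*j)
print(state()["tool_pos"],state()["tool_rot"])
```

```text
[264.8 228.2] 394 11.6 [0.5292 0.0497]
[294.5 230.9] 372 11.5 [ 0.5238 -0.0307]
[138.7 275.3] 412 11.9 [0.3948 0.3825]
[ 0.44140754 -0.02514916  0.17613046] [-2.97131375e-04  1.60957163e-02  9.99870385e-01  2.31366609e-04]
```

Call:
apply_moves --targets '[{"translation":[0,-0.04,0.3],"twist":0,"hand":0.3},{"translation":[0,0,0.4],"twist":0,"hand":0.3},{"translation":[0,0,0.25],"twist":0,"hand":0.3},{"translation":[0,0,0.12],"twist":0,"hand":0.3},{"translation":[0,0,0.08],"twist":0,"hand":0.3},{"translation":[0,0,0.01],"twist":0,"hand":0.3},{"translation":[0,0,0],"twist":0,"hand":0.3}]'

```text
time: 21.95
tool_pos: [0.4431, -0.0295, 0.0637]
tool_rot: [0.001, 0.016, 1.0, 0.0]
contact_force: [-6.2, 1.7, 9.6]
gripper_width: 0.661
grasp_force: 66.4
```

Call:
apply_moves --targets '[{"translation":[0,0,0],"twist":0,"hand":0.75},{"translation":[0,0,0],"twist":0,"hand":0.75},{"translation":[0,0,0],"twist":0,"hand":0.75},{"translation":[0,0,-0.2],"twist":0,"hand":0.75},{"translation":[0,0,-0.5],"twist":0,"hand":0.78},{"translation":[0,0,-0.5],"twist":0,"hand":1},{"translation":[0.06,0.4,0],"twist":0,"hand":1},{"translation":[0.06,0.45,0],"twist":0,"hand":1}]'

```text
time: 22.75
tool_pos: [0.4338, 0.0553, 0.1836]
tool_rot: [0.003, 0.019, 1.0, -0.0]
contact_force: [1.1, 0.1, -1.2]
gripper_width: 1.0
grasp_force: 0.0
```

Call:
apply_moves --targets '[{"translation":[0.1,0.45,0],"twist":0,"hand":1},{"translation":[0.1,0.45,0],"twist":0,"hand":1},{"translation":[0.1,0.45,0],"twist":0,"hand":1},{"translation":[0,0,0],"twist":0,"hand":1}]'

```text
time: 23.15
tool_pos: [0.4053, 0.1955, 0.1807]
tool_rot: [0.0, 0.013, 1.0, 0.001]
contact_force: [0.5, 0.2, -0.5]
gripper_width: 1.002
grasp_force: 0.0
```

Run:
```python
from h import *
for j in jars(): print(*j)
print(state()["tool_pos"],state()["tool_rot"])
```

```text
[264.8 228.1] 394 11.6 [0.5293 0.0497]
[294.5 231.4] 389 11.4 [ 0.5226 -0.0306]
[294.7 261.2] 390 11.6 [ 0.4424 -0.0329]
[137.8 275.3] 378 11.5 [0.3947 0.3849]
[0.40591701 0.19346992 0.18053951] [7.94914203e-05 1.41520701e-02 9.99899851e-01 2.17331273e-05]
```

Call:
apply_moves --targets '[{"translation":[0.04,0.45,0],"twist":0,"hand":1},{"translation":[0.04,0.45,0],"twist":0,"hand":1},{"translation":[0.04,0.45,0],"twist":0,"hand":1},{"translation":[0.04,0.45,0],"twist":0,"hand":1},{"translation":[0.01,0.08,0.2],"twist":0,"hand":1},{"translation":[0,0,0.45],"twist":0,"hand":1},{"translation":[0,0,0.4],"twist":0,"hand":1},{"translation":[0,0,0.18],"twist":0,"hand":1}]'

```text
time: 24.0
tool_pos: [0.3945, 0.377, 0.053]
tool_rot: [-0.003, 0.018, 1.0, -0.002]
contact_force: [0.0, -0.6, -0.3]
gripper_width: 1.002
grasp_force: 0.0
```

Call:
apply_moves --targets '[{"translation":[0,0,0],"twist":0,"hand":1},{"translation":[0,0,0],"twist":0,"hand":1}]'

```text
time: 24.2
tool_pos: [0.3969, 0.3791, 0.0579]
tool_rot: [0.0, 0.018, 1.0, 0.0]
contact_force: [0.2, 0.5, 0.3]
gripper_width: 1.002
grasp_force: 0.0
```

Call:
apply_moves --targets '[{"translation":[0.01,0.04,0],"twist":0,"hand":1},{"translation":[0,0,0],"twist":0,"hand":0.4},{"translation":[0,0,0],"twist":0,"hand":0.3},{"translation":[0,0,0],"twist":0,"hand":0.3},{"translation":[0,0,0],"twist":0,"hand":0.3},{"translation":[0,0,-0.3],"twist":0,"hand":0.3},{"translation":[0,0,-0.5],"twist":0,"hand":0.3},{"translation":[0,0,-0.4],"twist":0,"hand":0.3}]'

```text
time: 25.0
tool_pos: [0.3948, 0.3835, 0.1788]
tool_rot: [-0.0, 0.017, 1.0, -0.0]
contact_force: [0.7, 1.1, -0.6]
gripper_width: 0.654
grasp_force: 64.5
```

Call:
apply_moves --targets '[{"translation":[-0.07,-0.4,0],"twist":0,"hand":0.3},{"translation":[-0.08,-0.41,0],"twist":0,"hand":0.3},{"translation":[-0.07,-0.41,0],"twist":0,"hand":0.3},{"translation":[-0.08,-0.41,0],"twist":0,"hand":0.3},{"translation":[-0.07,-0.41,0],"twist":0,"hand":0.3},{"translation":[-0.08,-0.41,0],"twist":0,"hand":0.3},{"translation":[-0.07,-0.41,0],"twist":0,"hand":0.3},{"translation":[-0.08,-0.41,0],"twist":0,"hand":0.3}]'

```text
time: 25.8
tool_pos: [0.4435, 0.0533, 0.1771]
tool_rot: [-0.0, 0.017, 1.0, 0.0]
contact_force: [1.0, 0.5, -1.2]
gripper_width: 0.656
grasp_force: 64.7
```

Call:
apply_moves --targets '[{"translation":[0,0,0],"twist":0,"hand":0.3},{"translation":[0,0,0],"twist":0,"hand":0.3}]'

```text
time: 26.0
tool_pos: [0.4438, 0.0542, 0.1771]
tool_rot: [-0.0, 0.018, 1.0, 0.0]
contact_force: [-1.1, 0.3, -1.4]
gripper_width: 0.658
grasp_force: 64.8
```

Call:
apply_moves --targets '[{"translation":[0,0,0.3],"twist":0,"hand":0.3},{"translation":[0,0,0.4],"twist":0,"hand":0.3},{"translation":[0,0,0.25],"twist":0,"hand":0.3},{"translation":[0,0,0.12],"twist":0,"hand":0.3},{"translation":[0,0,0.08],"twist":0,"hand":0.3},{"translation":[0,0,0.02],"twist":0,"hand":0.3},{"translation":[0,0,0],"twist":0,"hand":0.3}]'

```text
time: 26.7
tool_pos: [0.4455, 0.0558, 0.0645]
tool_rot: [0.0, 0.016, 1.0, 0.0]
contact_force: [-9.3, 1.2, 17.5]
gripper_width: 0.653
grasp_force: 66.9
```

Call:
apply_moves --targets '[{"translation":[0,0,0],"twist":0,"hand":0.75},{"translation":[0,0,0],"twist":0,"hand":0.75},{"translation":[0,0,0],"twist":0,"hand":0.75},{"translation":[0,0,-0.2],"twist":0,"hand":0.75},{"translation":[0,0,-0.5],"twist":0,"hand":0.78},{"translation":[0,0,-0.5],"twist":0,"hand":0.6},{"translation":[0,0.4,-0.3],"twist":0,"hand":0.5},{"translation":[0,0.4,-0.3],"twist":0,"hand":0.5}]'

```text
time: 27.5
tool_pos: [0.4473, 0.1352, 0.243]
tool_rot: [0.001, 0.018, 1.0, 0.0]
contact_force: [0.6, 0.3, -0.5]
gripper_width: 0.502
grasp_force: 0.0
```

Call:
apply_moves --targets '[{"translation":[0,0.4,-0.4],"twist":0,"hand":0.5},{"translation":[0,0.3,-0.4],"twist":0,"hand":0.5},{"translation":[0,0,0],"twist":0,"hand":0.5},{"translation":[0,0,0],"twist":0,"hand":0.5}]'

```text
time: 27.9
tool_pos: [0.4493, 0.2009, 0.317]
tool_rot: [0.001, 0.016, 1.0, 0.0]
contact_force: [-0.0, -0.4, -1.3]
gripper_width: 0.5
grasp_force: 0.0
```

Run:
```python
from h import *
f=grab_frame("top")
for j in jars(f): print(*j)
print(state()["tool_pos"],state()["tool_rot"])
cv2.imwrite("pics/t3.png",cv2.resize(f[130:330,90:340],None,fx=3,fy=3,interpolation=cv2.INTER_CUBIC)[:,:,::-1])
```

```text
[264.9 228.1] 394 11.5 [0.5293 0.0495]
[294.5 231.3] 388 11.4 [ 0.5227 -0.0307]
[261.7 259.8] 411 11.6 [0.4441 0.0557]
[294.5 261.1] 381 11.3 [ 0.4429 -0.0324]
[0.44876359 0.20011529 0.31518985] [-3.17878819e-04  1.66375443e-02  9.99861508e-01 -2.37023418e-04]
```

View pics/t3.png

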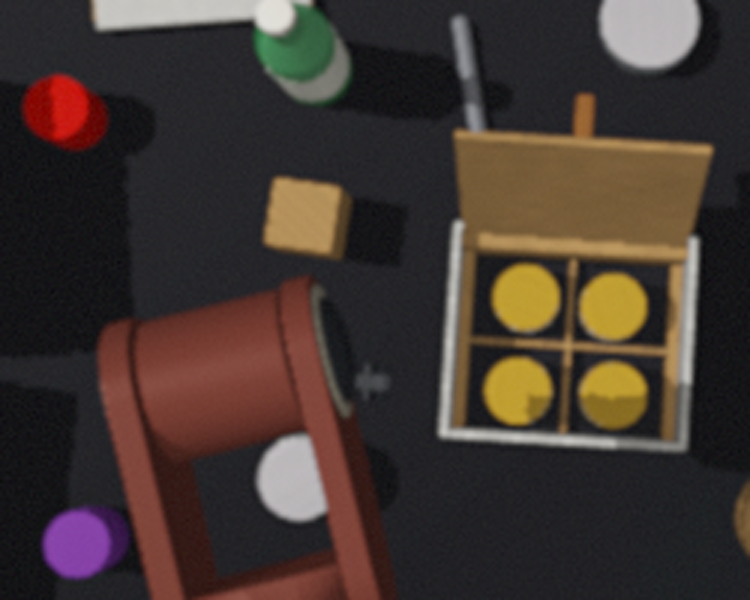

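All four jars stand in their cells, with lids at crop (526,298), (613,306), (518,391) and (613,395). The flap is open with its fin at (585,117). Next I'll regrip the fin.

Call:
apply_moves --targets '[{"translation":[-0.3,-0.25,-0.1],"twist":0,"hand":0.5},{"translation":[-0.35,-0.3,0],"twist":0,"hand":0.5},{"translation":[-0.35,-0.3,0],"twist":0,"hand":0.5},{"translation":[-0.35,-0.3,0],"twist":0,"hand":0.5},{"translation":[-0.35,-0.3,0],"twist":0,"hand":0.5},{"translation":[-0.35,-0.3,0],"twist":0,"hand":0.5},{"translation":[-0.1,-0.13,0],"twist":0,"hand":0.5},{"translation":[0,0,0],"twist":0,"hand":0.5}]'

```text
time: 28.75
tool_pos: [0.6574, 0.0022, 0.3227]
tool_rot: [-0.002, 0.019, 1.0, 0.0]
contact_force: [0.3, 0.3, -0.6]
gripper_width: 0.5
grasp_force: 0.0
```

Call:
apply_moves --targets '[{"translation":[0,0,0],"twist":0,"hand":0.5}]'

```text
time: 28.85
tool_pos: [0.6565, 0.0049, 0.3243]
tool_rot: [-0.001, 0.017, 1.0, 0.0]
contact_force: [0.7, 0.7, 0.4]
gripper_width: 0.5
grasp_force: 0.0
```

Call:
apply_moves --targets '[{"translation":[-0.04,0.01,0.2],"twist":0,"hand":0.5},{"translation":[0,0,0.3],"twist":0,"hand":0.5},{"translation":[0,0,0.3],"twist":0,"hand":0.5},{"translation":[0,0,0.26],"twist":0,"hand":0.5},{"translation":[0,0,0],"twist":0,"hand":0.5},{"translation":[0,0,0],"twist":0,"hand":0.5}]'

```text
time: 29.45
tool_pos: [0.6607, 0.0069, 0.2201]
tool_rot: [-0.0, 0.016, 1.0, 0.0]
contact_force: [0.2, 1.3, -0.4]
gripper_width: 0.497
grasp_force: 0.0
```

Run:
```python
from h import *
f=grab_frame("side");cv2.imwrite("pics/s3.png",cv2.resize(f[90:250,180:340],None,fx=3.7,fy=3.7,interpolation=cv2.INTER_CUBIC)[:,:,::-1])
s=state();print(s["tool_pos"],s["contact_force"])
```

```text
[0.66169235 0.00660734 0.22175605] [0.41964008 0.10056314 0.99114698]
```

View pics/s3.png

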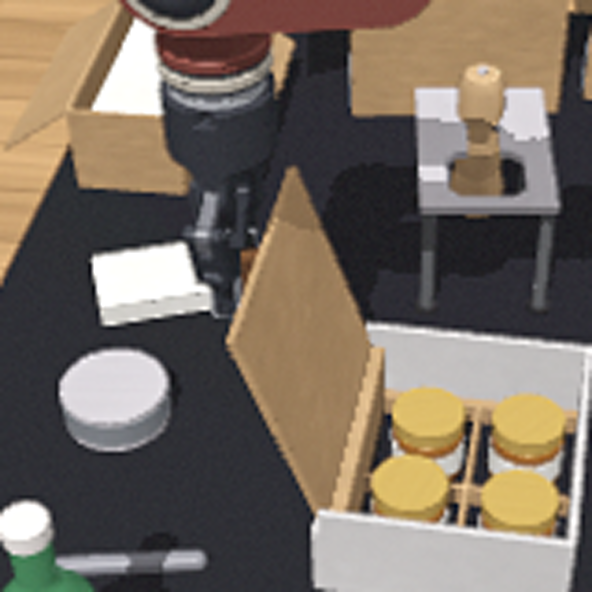

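The side crop shows the fingers around the fin at (248,265), clear of the flap. The jars all stand upright.

Call:
apply_moves --targets '[{"translation":[0,0,0],"twist":0,"hand":0},{"translation":[0,0,0],"twist":0,"hand":0},{"translation":[0,0,0],"twist":0,"hand":0},{"translation":[0,0,0],"twist":0,"hand":0},{"translation":[0.14,0,-0.07],"twist":0,"hand":0},{"translation":[0.15,0,-0.05],"twist":0,"hand":0},{"translation":[0.15,0,-0.05],"twist":0,"hand":0}]'

```text
time: 30.2
tool_pos: [0.6192, 0.007, 0.2386]
tool_rot: [0.004, 0.017, 1.0, -0.0]
contact_force: [3.2, -1.6, -1.3]
gripper_width: 0.153
grasp_force: 58.4
```

Call:
apply_moves --targets '[{"translation":[0.16,0,-0.02],"twist":0,"hand":0},{"translation":[0.16,0,-0.02],"twist":0,"hand":0},{"translation":[0.16,0,0.01],"twist":0,"hand":0},{"translation":[0.16,0,0.01],"twist":0,"hand":0},{"translation":[0.155,0,0.04],"twist":0,"hand":0},{"translation":[0.155,0,0.045],"twist":0,"hand":0},{"translation":[0,0,0],"twist":0,"hand":0}]'

```text
time: 30.9
tool_pos: [0.5226, 0.0104, 0.232]
tool_rot: [0.002, 0.017, 1.0, -0.0]
contact_force: [-1.4, -0.6, 4.2]
gripper_width: 0.154
grasp_force: 62.8
```

Call:
apply_moves --targets '[{"translation":[0.145,0,0.075],"twist":0,"hand":0},{"translation":[0.145,0,0.075],"twist":0,"hand":0},{"translation":[0.125,0,0.1],"twist":0,"hand":0},{"translation":[0.125,0,0.1],"twist":0,"hand":0},{"translation":[0.105,0,0.125],"twist":0,"hand":0},{"translation":[0.105,0,0.125],"twist":0,"hand":0},{"translation":[0,0,0],"twist":0,"hand":0}]'

```text
time: 31.6
tool_pos: [0.4474, 0.0131, 0.1705]
tool_rot: [0.0, 0.017, 1.0, -0.0]
contact_force: [-2.5, -0.8, 3.3]
gripper_width: 0.154
grasp_force: 77.4
```

Call:
apply_moves --targets '[{"translation":[0.078,0,0.143],"twist":0,"hand":0},{"translation":[0.078,0,0.143],"twist":0,"hand":0},{"translation":[0.055,0,0.15],"twist":0,"hand":0},{"translation":[0.04,0,0.13],"twist":0,"hand":0},{"translation":[0,0,0],"twist":0,"hand":0},{"translation":[0,0,0],"twist":0,"hand":0}]'

```text
time: 32.2
tool_pos: [0.4232, 0.0139, 0.1136]
tool_rot: [0.0, 0.017, 1.0, 0.0]
contact_force: [6.0, -0.3, -5.0]
gripper_width: 0.155
grasp_force: 74.2
```

Nearly shut. I'll lower the last few millimetres and release.

Call:
apply_moves --targets '[{"translation":[0.0,0,0.03],"twist":0,"hand":0},{"translation":[0,0,0],"twist":0,"hand":0.4},{"translation":[0,0,0],"twist":0,"hand":0.4},{"translation":[0,0,0],"twist":0,"hand":0.4},{"translation":[0,0,-0.2],"twist":0,"hand":0.4},{"translation":[0,0,-0.4],"twist":0,"hand":0.4},{"translation":[0,0,-0.4],"twist":0,"hand":0.7},{"translation":[0,0,-0.4],"twist":0,"hand":1}]'

```text
time: 33.0
tool_pos: [0.4221, 0.014, 0.252]
tool_rot: [-0.0, 0.017, 1.0, 0.0]
contact_force: [0.4, 0.0, -0.1]
gripper_width: 0.728
grasp_force: 0.0
```

Call:
apply_moves --targets '[{"translation":[-0.11,-0.43,0],"twist":0,"hand":1},{"translation":[-0.11,-0.43,0],"twist":0,"hand":1},{"translation":[-0.11,-0.43,0],"twist":0,"hand":1},{"translation":[-0.11,-0.43,0],"twist":0,"hand":1},{"translation":[-0.11,-0.43,0],"twist":0,"hand":1},{"translation":[-0.11,-0.43,0],"twist":0,"hand":1},{"translation":[-0.11,-0.43,0],"twist":0,"hand":1},{"translation":[-0.11,-0.43,0],"twist":0,"hand":1}]'

```text
time: 33.8
tool_pos: [0.4989, -0.3347, 0.2505]
tool_rot: [-0.0, 0.017, 1.0, 0.0]
contact_force: [1.9, -0.6, 0.4]
gripper_width: 0.998
grasp_force: 0.0
```

Call:
apply_moves --targets '[{"translation":[-0.12,-0.43,0],"twist":0,"hand":1},{"translation":[0,0,0],"twist":0,"hand":1},{"translation":[0,0,0],"twist":0,"hand":1},{"translation":[0,0,0],"twist":0,"hand":1}]'

```text
time: 34.2
tool_pos: [0.5093, -0.3754, 0.2505]
tool_rot: [-0.0, 0.017, 1.0, 0.0]
contact_force: [1.1, 0.6, 0.0]
gripper_width: 1.0
grasp_force: 0.0
```

Run:
```python
from h import *
f=grab_frame("side");cv2.imwrite("pics/s4.png",cv2.resize(f[60:260,200:400],None,fx=3,fy=3,interpolation=cv2.INTER_CUBIC)[:,:,::-1])
s=state();print(s["tool_pos"],s["contact_force"],[(round(r["score"],2),np.round(r["point"],3)) for r in recognise("side","mill_mid")])
```

```text
[ 0.50940847 -0.37517604  0.25083279] [-0.35288931  0.22134836 -0.00264829] [(0.88, array([ 0.508, -0.355,  0.101])), (0.65, array([ 0.791, -0.209,  0.025]))]
```

View pics/s4.png

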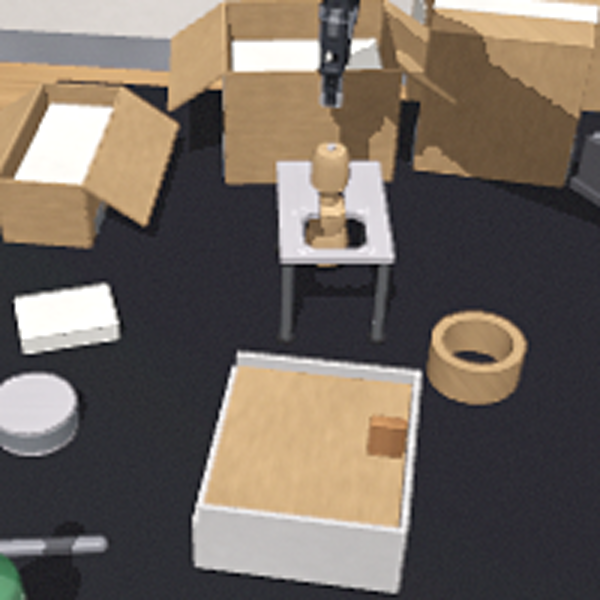

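The flap is shut with its fin at crop (388,437). The gripper hangs over the mill head at (331,165).

Call:
apply_moves --targets '[{"translation":[0,0,0.3],"twist":0,"hand":1},{"translation":[0,0,0.4],"twist":0,"hand":1},{"translation":[0,0,0.2],"twist":0,"hand":1},{"translation":[0,0,0.12],"twist":0,"hand":1},{"translation":[0,0,0],"twist":0,"hand":1},{"translation":[0,0,0],"twist":0,"hand":1},{"translation":[0,0,0],"twist":0,"hand":0.7},{"translation":[0,0,0],"twist":0,"hand":0.6}]'

```text
time: 35.1
tool_pos: [0.5102, -0.3769, 0.1507]
tool_rot: [0.001, 0.017, 1.0, -0.001]
contact_force: [-0.0, -0.2, -0.0]
gripper_width: 0.69
grasp_force: 0.0
```

Call:
apply_moves --targets '[{"translation":[0,0,0.03],"twist":0,"hand":0.6},{"translation":[0,0,0],"twist":0,"hand":0.3},{"translation":[0,0,0],"twist":0,"hand":0.2},{"translation":[0,0,0],"twist":0,"hand":0.2},{"translation":[0,0,0],"twist":0,"hand":0.2},{"translation":[0,0,0],"twist":0,"hand":0.2}]'

```text
time: 35.7
tool_pos: [0.5097, -0.3764, 0.1463]
tool_rot: [0.0, 0.017, 1.0, -0.0]
contact_force: [0.1, 0.9, 4.0]
gripper_width: 0.502
grasp_force: 60.9
```

Call:
apply_moves --targets '[{"translation":[0,0,-0.05],"twist":0,"hand":0.2},{"translation":[0,0,-0.04],"twist":0,"hand":0.2},{"translation":[0,0,0],"twist":0,"hand":0.2},{"translation":[0,0,0],"twist":0,"hand":0.2}]'

```text
time: 36.1
tool_pos: [0.5092, -0.3761, 0.1543]
tool_rot: [-0.0, 0.017, 1.0, 0.0]
contact_force: [0.3, 0.1, -3.4]
gripper_width: 0.503
grasp_force: 61.0
```

Call:
apply_moves --targets '[{"translation":[0.03,0.19,0],"twist":0,"hand":0.2},{"translation":[0.03,0.19,0],"twist":0,"hand":0.2},{"translation":[0.03,0.19,0],"twist":0,"hand":0.2},{"translation":[0.03,0.19,0],"twist":0,"hand":0.2},{"translation":[0.04,0.19,0],"twist":0,"hand":0.2},{"translation":[0,0,0],"twist":0,"hand":0.2},{"translation":[0,0,0],"twist":0,"hand":0.2}]'

```text
time: 36.8
tool_pos: [0.4967, -0.2804, 0.1548]
tool_rot: [0.0, 0.016, 1.0, -0.0]
contact_force: [0.2, -0.4, -1.2]
gripper_width: 0.503
grasp_force: 61.4
```

Run:
```python
from h import *
f=grab_frame("side");cv2.imwrite("pics/s5.png",cv2.resize(f[70:190,250:370],None,fx=5,fy=5,interpolation=cv2.INTER_CUBIC)[:,:,::-1])
s=state();print(s["tool_pos"],s["contact_force"],s["gripper_width"])
```

```text
[ 0.49680962 -0.28093137  0.15493436] [ 0.06486274  0.33472169 -1.98642137] 0.5003254353027831
```

View pics/s5.png

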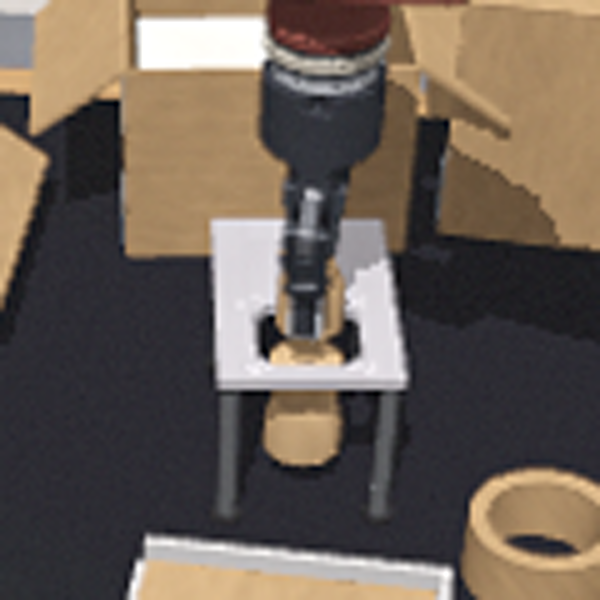

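The mill body sits centred in the wide hole at crop (308,352). I'll lift it slowly.

Call:
apply_moves --targets '[{"translation":[0,0,-0.08],"twist":0,"hand":0.2},{"translation":[0,0,-0.1],"twist":0,"hand":0.2},{"translation":[0,0,-0.1],"twist":0,"hand":0.2},{"translation":[0,0,-0.1],"twist":0,"hand":0.2}]'

```text
time: 37.25
tool_pos: [0.497, -0.2813, 0.1943]
tool_rot: [0.001, 0.017, 1.0, -0.0]
contact_force: [-0.2, -0.2, -1.7]
gripper_width: 0.504
grasp_force: 61.4
```

Call:
apply_moves --targets '[{"translation":[0,0,-0.3],"twist":0,"hand":0.2},{"translation":[0,0,-0.4],"twist":0,"hand":0.2},{"translation":[0,0,-0.4],"twist":0,"hand":0.2},{"translation":[0,0,-0.1],"twist":0,"hand":0.2},{"translation":[0,0.2,0],"twist":0,"hand":0.2},{"translation":[0,0.35,0],"twist":0,"hand":0.2},{"translation":[0,0.35,0],"twist":0,"hand":0.2},{"translation":[0,0.35,0],"twist":0,"hand":0.2}]'

```text
time: 38.05
tool_pos: [0.4998, -0.1535, 0.3102]
tool_rot: [-0.002, 0.017, 1.0, 0.001]
contact_force: [0.1, 0.4, -2.9]
gripper_width: 0.504
grasp_force: 61.6
```

Call:
apply_moves --targets '[{"translation":[0,0.35,0],"twist":0,"hand":0.2},{"translation":[0,0.35,0],"twist":0,"hand":0.2},{"translation":[0,0.35,0],"twist":0,"hand":0.2},{"translation":[0,0.35,0],"twist":0,"hand":0.2},{"translation":[0.03,0.26,0],"twist":0,"hand":0.2},{"translation":[0,0,0],"twist":0,"hand":0.2},{"translation":[0,0,0],"twist":0,"hand":0.2}]'

```text
time: 38.75
tool_pos: [0.5025, 0.0111, 0.3109]
tool_rot: [-0.001, 0.016, 1.0, 0.0]
contact_force: [0.7, -0.3, -1.9]
gripper_width: 0.502
grasp_force: 61.8
```

Call:
apply_moves --targets '[{"translation":[0,0,0],"twist":0,"hand":0.2}]'

```text
time: 38.85
tool_pos: [0.503, 0.0099, 0.3115]
tool_rot: [-0.001, 0.017, 1.0, -0.0]
contact_force: [-0.2, -0.4, -2.2]
gripper_width: 0.502
grasp_force: 61.8
```

Call:
apply_moves --targets '[{"translation":[0,0,0.25],"twist":0,"hand":0.2},{"translation":[0,0,0.35],"twist":0,"hand":0.2},{"translation":[0,0,0.25],"twist":0,"hand":0.2},{"translation":[0,0,0.13],"twist":0,"hand":0.2},{"translation":[0,0,0.06],"twist":0,"hand":0.2},{"translation":[0,0,0],"twist":0,"hand":0.2},{"translation":[0,0,0],"twist":0,"hand":0.2}]'

```text
time: 39.55
tool_pos: [0.5044, 0.0099, 0.2103]
tool_rot: [0.001, 0.017, 1.0, -0.0]
contact_force: [0.1, -0.1, -0.8]
gripper_width: 0.501
grasp_force: 61.8
```

Call:
apply_moves --targets '[{"translation":[0,0,0.02],"twist":0,"hand":0.2},{"translation":[0,0,0.02],"twist":0,"hand":0.2},{"translation":[0,0,0.01],"twist":0,"hand":0.2},{"translation":[0,0,0],"twist":0,"hand":0.2}]'

```text
time: 39.95
tool_pos: [0.5034, 0.0102, 0.2037]
tool_rot: [-0.0, 0.017, 1.0, -0.0]
contact_force: [0.0, 1.0, -1.4]
gripper_width: 0.498
grasp_force: 61.8
```

Call:
apply_moves --targets '[{"translation":[0,0,0.015],"twist":0,"hand":0.2},{"translation":[0,0,0.01],"twist":0,"hand":0.2},{"translation":[0,0,0],"twist":0,"hand":0.2},{"translation":[0,0,0],"twist":0,"hand":0.2}]'

```text
time: 40.35
tool_pos: [0.504, 0.0102, 0.2033]
tool_rot: [0.001, 0.017, 1.0, -0.0]
contact_force: [-3.3, 0.2, 6.0]
gripper_width: 0.498
grasp_force: 62.5
```

The mill is down (6 N upward). I'll release it and withdraw.

Call:
apply_moves --targets '[{"translation":[0,0,0],"twist":0,"hand":0.6},{"translation":[0,0,0],"twist":0,"hand":0.8},{"translation":[0,0,0],"twist":0,"hand":0.8},{"translation":[0,0,0],"twist":0,"hand":0.8},{"translation":[0,0,-0.2],"twist":0,"hand":0.8},{"translation":[0,0,-0.4],"twist":0,"hand":0.8},{"translation":[0,0,-0.4],"twist":0,"hand":0.8},{"translation":[0,0.4,0],"twist":0,"hand":0.8}]'

```text
time: 41.15
tool_pos: [0.5078, 0.0478, 0.3086]
tool_rot: [0.006, 0.02, 1.0, -0.001]
contact_force: [1.1, 1.4, 0.4]
gripper_width: 0.799
grasp_force: 0.0
```

Call:
apply_moves --targets '[{"translation":[0,0.4,0],"twist":0,"hand":0.8},{"translation":[0,0.4,0],"twist":0,"hand":0.8},{"translation":[0,0.4,0],"twist":0,"hand":0.8},{"translation":[0,0.4,0],"twist":0,"hand":0.8},{"translation":[0,0,0],"twist":0,"hand":0.8},{"translation":[0,0,0],"twist":0,"hand":0.8}]'

```text
time: 41.75
tool_pos: [0.51, 0.2107, 0.3008]
tool_rot: [-0.0, 0.016, 1.0, -0.0]
contact_force: [-0.2, 0.4, -0.1]
gripper_width: 0.803
grasp_force: 0.0
```

Run:
```python
from h import *
f=grab_frame("top");g=grab_frame("side")
for j in jars(f): print(*j)
a=cv2.resize(f[130:330,90:470],None,fx=2.1,fy=1.5);b=cv2.resize(g[60:260,170:450],None,fx=2.85,fy=1.5)
cv2.imwrite("pics/end.png",np.vstack([a,b])[:,:,::-1]);print(a.shape,b.shape)
```

```text
(300, 798, 3) (300, 798, 3)
```

View pics/end.png

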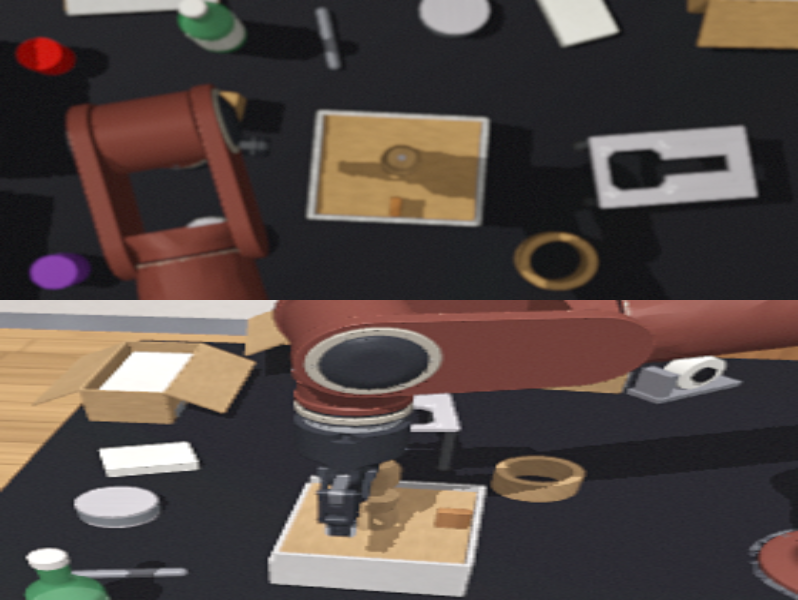

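The mill stands upright on the shut flap at top-crop (402,157), the rack is empty, and the bystanders are in place. The robot is clear, so I'm handing in.

```bash
python3 -c "from plant import job_done; print(job_done())"
```

```text
the job is handed in; nothing more can be done
None
```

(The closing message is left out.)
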